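Unlock the drawer cabinet and hold its sprung key turned

ROBOT

A 7-joint arm with a two-finger parallel gripper is mounted at the origin on a cart in front of the work surface, level with it; the furniture and walls round the work are solid. World frame = base frame: x ahead of the robot, y to its left, z up, the work surface at z = 0. Lengths are in m, angles in rad, forces in N, time in s.
With the tool pointing down it reaches from about 0.35 to 0.775 m from the base axis. Payload 3.1 kg.
Tool frame: the origin (TCP) lies at the very end of the fingers, on their centre line; the grasp point (between the pads) lies 19 mm behind it; z points along the fingers, y is the line along which they close (so a half turn about z gives the same grasp; the last joint's range is limited). The gripper opens to 85 mm and grips with 20 to 120 N. Pads are 22 mm wide; open, the fingers measure 114 mm over their backs; the gripper's body (76 mm by 85 mm) begins 54 mm behind the grasp point. The pads swing forward as they close: fully open they stand 13 mm farther back than shut.
Start: joints at [-1.202, 0.311, 0.014, 1.512, -0.004, 1.319, -0.027], TCP at [0.22, 0.504, 0.231] pointing down, gripper open.
Joint ranges: [-2.7, 2.7], [-0.3, 1.91], [-1.27, 1.3], [0.12, 2.57], [-1.44, 4.58], [0.2, 2.03], [-3.05, 3.05]. Speed limits (rad/s): [2.79, 2.79, 3.14, 3.14, 3.14, 3.14, 3.14].

INTERFACE

Orientations are given as a 3x3 rotation matrix whose columns are the frame's x, y, z axes.
In Python, from bench import readout, vision, bot gives the robot as it stands. The module is installed in compiled form; this text tells all that it offers.
- The arm moves only by the tool drive_tool, never from a script. Its argument "plan" is one flat list of numbers, 4 for each row, row after row: the shift along the world's x, y, z in m, then the turn about the world's z in degrees. A call has 1 to 5 rows; each row is the pose to reach, as a shift and turn from the pose commanded when the call began; what a row does not reach only later rows make up. A row lasts 1/8 s, in which the tool goes at most 62.5 mm and 10.7 degrees, less where a joint would pass 70% of its speed; a pose out of reach is approached as far as the arm can. A call with a gripper value outside its range is refused whole. "fingers" is the finger opening in m, from 0 to 0.0854, set as the call begins (left out, the last holds). The fingers move at their own pace and stop on an object; "newtons" is the grip in N (left out, the last holds). Time passes only in rows, so rows that repeat a pose let the fingers close. It gives the time, the measured TCP pose, the force, the opening and the grip force at its end, in the units of the state.
- readout.get_obs(): the state, without advancing time (a new reading comes with each control period).
- vision.read_camera(name): name is "scene" or "top"; returns a dict with "frame" (384x512x3 uint8, red, green, blue), "depth" (384x512 float32, m along the optical axis (not along the pixel's ray), 0 where there is no reading), "intrinsics" (3x3 intrinsics, pixels), "cam_to_world" (4x4, takes a point from camera to world coordinates). Camera axes: x right, y up, looking along -z (the intrinsics and any distortion apply to the point x, -y, -z); pixel columns grow to the right and rows downward; lengths in m; the calibration is good to about 2 mm. A picture is of the moment at which its call begins.
- bot.close_job(): hands the job in; it is judged then, once.
The state is a dict: "time_s": time; "joint_positions": joint angles; "qvel": joint speeds; "effort": joint torques, N m; "position": TCP position; "tool_rot": TCP orientation; "contact_force": force on the tool from outside, world axes, zero at the start; "ft_torque": the same for the moment, N m; "width": finger opening in m; "grasp_force": force on a finger pad.
Only numpy, scipy, OpenCV 4.12 (cv2) and the standard library are available. Lean on these libraries where they do the work, as an engineer would, in place of code of your own. Each camera call takes 0.05 s, during which the arm holds its last target. There are 200 camera calls.

TASK

Unlock the small steel drawer cabinet: take the key with the square head out of the wooden key block, work it fully home past the sticky pins of the lock in the cabinet's top, and turn it a quarter turn clockwise (seen from above) up to its stop. The lock springs back by itself, so finish still gripping the key and holding it turned, so that the bolt stays drawn and I can pull the drawer out. Leave the round-headed key in the block and the screwdriver, pencil and offcut lying where they are.

Things in the scene. Friction and masses are not known exactly. Their poses are not given: they have to be found in the camera images.
- square_key: Key with a square black head 36 mm wide, 36 tall, 10 thick (grip its flat faces). 45 g. Origin at the shoulder, under the 17 x 8 mm neck; z from blade to head, x across the thickness, y across the width. Head at z = 8 to 44 mm. Steel blade at z = 0 to -36 mm, 4 mm (x) by 12 mm (y), rounded teeth on both edges; fits the lock either way round. Stands in one slot, shoulder on the block's top.
- round_key: The wrong key, with a round black head (38 mm across, 10 mm thick), otherwise alike; it stands in the other slot and stays there.
- key_block: Fixed light wooden block 52 x 120 x 45 mm (x, y, z) with two upright slots, 34 mm either side of its middle along y, each 5.5 mm (x) by 13.5 mm (y) and 40 mm deep, one key in each. Origin under its centre. The key heads are thin along the block's x; the blade must rise 36 mm to come out.
- cabinet: Fixed grey steel drawer cabinet 184 x 224 mm (x, y), 100 mm tall; origin under its centre, drawer front to its own -x. The lock is in its top at the front corner, 52 mm to -x and 74 mm to -y of the centre, in a steel ring 39 mm across that rises 5.5 mm above the top.
- keyway (a point): Mouth of the lock's keyway, on its axis, 104 mm above the bench; axes as the cabinet's (does not turn). At rest the slot is 5.5 mm (x) by 13.5 mm (y), straight down. Key home: its origin at this point. Three sprung pins catch on the teeth every 8 mm and take 8 to 15 N to push past; rocking the key a few degrees helps. A foot pin frees the plug to turn only when the key is within 2 mm of home.
- lock_plug (a joint): Angle of the lock's brass plug: 0 at rest, grows as the key turns clockwise seen from above, to a stop at 1.571. Return spring: 0.03 N m at rest, 0.1 N m at the stop. The key has about 0.13 rad of play in the slot, so turn it some 0.2 rad more than a quarter to hold it at the stop.
- bolt (a joint): The steel bolt across the corner of the drawer front, driven by the plug: 0 shot, 0.0145 m fully drawn; it is clear of the drawer from 0.0115 m.
- screwdriver: Bystander: screwdriver with red handle, 28 x 219 x 28 mm, lying near the bench's front edge. Origin under its middle.
- pencil: Bystander: pencil, 8 x 158 x 7 mm, lying near the bench's front edge. Origin under its middle.
- offcut: Bystander: wooden offcut, 45 x 90 x 22 mm, lying to the right of the cabinet. Origin under its middle.
Things that resemble listed ones, but are neither listed nor needed, are in the scene too. Leave any green or red look-alike of the round_key alone.

How it is judged:
On the way, in this order (a step that is already met when the one before it is completed fails the run):
1. the square-headed key is drawn out of the block (z of square_key in the frame of key_block above 0.085 m), for 0.1 s.
2. the square-headed key is fully home in the lock (shoulder within 2.5 mm of the plug's face), plug not yet turned (z of square_key in the frame of keyway below 0.0025 m and horizontal distance between square_key and keyway below 0.004 m and value of joint lock_plug below 0.3 rad), for 0.1 s.
3. the key is turned to the stop, within 0.2 rad, bolt clear of the drawer (value of joint lock_plug above 1.37 rad and value of joint bolt above 0.0115 m), for 0.3 s.
At the end, for the whole second after the job is handed in: Finishes gripping the square-headed key in the lock (over 3 N): key upright and fully home (within 3 mm in height, 4 mm sideways), plug held within 0.2 rad of its stop at 1.571 and bolt drawn clear of the drawer through the last second; round-headed key still in its slot (all of step 3 and z of square_key in the frame of keyway below 0.003 m and horizontal distance between square_key and keyway below 0.004 m and angle between square_key's own z axis and vertical below 0.12 rad and contact force between the fingers and square_key above 3 N and z of round_key in the frame of key_block below 0.055 m and distance of round_key from where it was at the start of the episode below 0.015 m); the arm keeps its last pose, push and grip.
It fails at once if the round-headed key is pulled up or shifted by more than 15 mm (distance of round_key from where it was at the start of the episode above 0.015 m).
It fails at once if the screwdriver, pencil or offcut is shifted by more than 30 mm (distance of any of screwdriver, pencil, offcut from where it was at the start of the episode above 0.03 m).
It also fails if it takes over 56 s, if anything falls off the work surface, if the arm or the gripper's body presses on something with over 40 N, if the wrist force passes 120 N, or if a joint passes its speed limit or range.

## Working session

There is one attempt and no reset: what is moved stays moved. The work goes in short steps, Python scripts to look and compute and a tool call to move; the robot and the scene stay as the last step left them, time stands still between calls to the robot, and variables do not carry over. Pictures are saved under pics/ and viewed, at most 10 in all, crops included, and the job is handed in when it is done.

Besides the shell and the picture viewer there is one more tool, called after "Emit:" as name(argument=value, ...) on one line, values as JSON. drive_tool: Moves the arm, as the interface text tells. Its arguments: {"type":"object","properties":{"plan":{"type":"array"},"fingers":{"type":"number"},"newtons":{"type":"number"}},"required":["plan"]}

```bash
mkdir -p pics; cat > h.py <<'E'
import numpy as np, cv2
from bench import readout, vision, bot
def cam(n):
    d=vision.read_camera(n); return d['frame'],d['depth'],d['intrinsics'],d['cam_to_world']
def pts(dep,K,T):
    h,w=dep.shape; v,u=np.mgrid[:h,:w]
    P=np.stack([(u-K[0,2])/K[0,0]*dep,-(v-K[1,2])/K[1,1]*dep,-dep],-1)
    return P@T[:3,:3].T+T[:3,3]
E
python3 - <<'E'
from h import *
for n in('scene','top'):
    f,d,K,T=cam(n); np.savez(n+'.npz',f=f,d=d,K=K,T=T)
    cv2.imwrite(f'pics/{n}0.png',cv2.resize(f[:,:,::-1],(800,600),interpolation=cv2.INTER_CUBIC)); print(n,K.tolist(),T.round(3).tolist())
o=readout.get_obs();print({k:np.round(v,3).tolist() for k,v in o.items()})
E
```

```text
scene [[352.19797944029074, 0.0, 253.41618451592757], [0.0, 352.19797944029074, 186.2301251016295], [0.0, 0.0, 1.0]] [[0.669, 0.339, -0.661, -0.082], [-0.743, 0.292, -0.602, -0.575], [-0.011, 0.894, 0.447, 0.46], [0.0, 0.0, 0.0, 1.0]]
top [[432.5429138728836, 0.0, 264.9772161226105], [0.0, 432.5429138728836, 195.62993263788888], [0.0, 0.0, 1.0]] [[-0.017, 0.992, -0.128, 0.355], [-1.0, -0.017, 0.007, -0.055], [0.005, 0.128, 0.992, 1.17], [0.0, 0.0, 0.0, 1.0]]
{'time_s': 0.1, 'joint_positions': [-1.202, 0.312, 0.014, 1.513, -0.004, 1.319, -0.027], 'qvel': [-0.001, -0.002, 0.0, -0.005, -0.001, 0.002, -0.0], 'effort': [0.001, -38.086, 0.147, -23.124, 0.012, 0.008, 0.0], 'position': [0.219, 0.504, 0.23], 'tool_rot': [[-0.917, 0.399, -0.001], [0.399, 0.917, -0.002], [-0.0, -0.002, -1.0]], 'contact_force': [-0.033, -0.051, 0.433], 'ft_torque': [-0.063, -0.018, 0.036], 'grasp_force': 0.0, 'width': 0.086}
```

View pics/scene0.png

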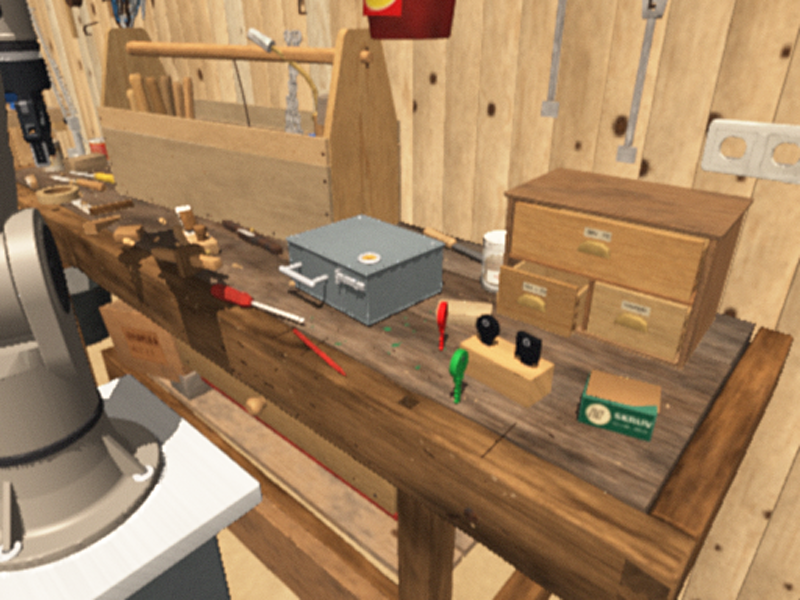

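View pics/top0.png

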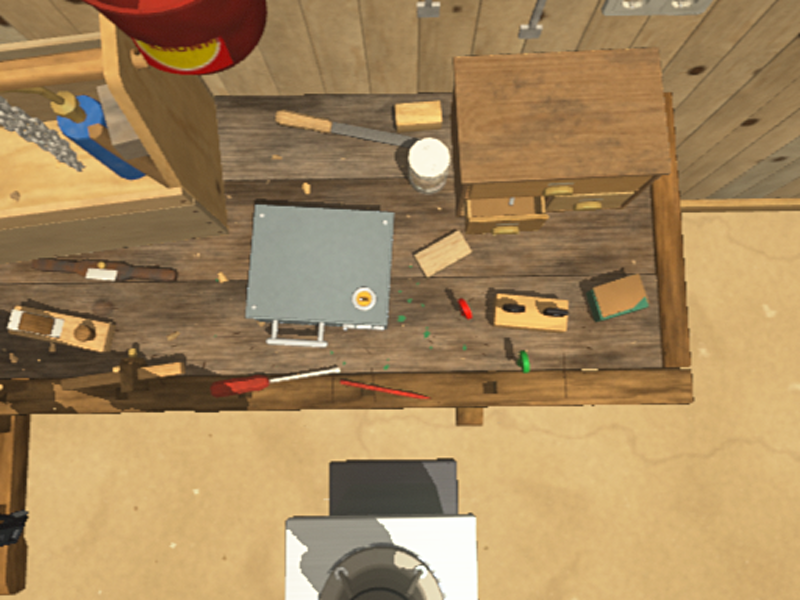

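Scene picture (800 px view): the square black head is at (528,347). The look-alikes are the round black head at (487,328), a red key at (442,320) and a green key at (458,370). In the top view the square key is at (552,311), the round key at (513,307) and the lock ring at (364,299). I choose the black square head at the block's right end, and will check it in a crop while measuring.

```bash
python3 - <<'E'
from h import *
S=np.load('scene.npz');D=np.load('top.npz')
cv2.imwrite('pics/crop1.png',cv2.resize(S['f'][185:270,265:365,::-1],(700,595),interpolation=cv2.INTER_CUBIC))
c=D['f'][165:225,215:385,::-1]
cv2.imwrite('pics/crop2.png',cv2.resize(c,(800,282),interpolation=cv2.INTER_CUBIC))
P=pts(D['d'],D['K'],D['T']); f=D['f'].astype(int); v,u=np.mgrid[:384,:512]
def rect(m,name):
    q=P[m][:,:2].astype(np.float32); r=cv2.minAreaRect(q*1000); print(name,m.sum(),np.round(r[0],1),np.round(r[1],1),round(r[2],1),'zmed',np.median(P[m][:,2]).round(4))
z=P[...,2]
blk=(u>310)&(u<370)&(v>180)&(v<215)&(abs(z-.045)<.006)
rect(blk,'block')
cab=(u>150)&(u<256)&(v>125)&(v<215)&(abs(z-.1)<.004); rect(cab,'cab')
heads=(u>310)&(u<370)&(v>180)&(v<215)&(z>.06)&(f.sum(-1)<200)
n,l,st,ce=cv2.connectedComponentsWithStats(heads.astype(np.uint8))
for i in range(1,n):
    if st[i,4]>5: print(ce[i]); rect(l==i,'head'); print(np.percentile(P[l==i],[2,50,98],axis=0).round(4).tolist())
ring=(u>218)&(u<248)&(v>178)&(v<205)&(z>.1025); rect(ring,'ring')
yel=(u>218)&(u<248)&(v>178)&(v<205)&(f[...,0]>f[...,2]+60); rect(yel,'yel')
# scene view
P=pts(S['d'],S['K'],S['T']);f=S['f'].astype(int);z=P[...,2]
for n_,(a,b) in {'sq':(338,222),'rd':(312,210)}.items():
    m=(abs(u-a)<14)&(abs(v-b)<14)&(z>.05)&(f.sum(-1)<180)&(P[...,0]<.7); rect(m,n_);print(np.percentile(P[m],[2,50,98],axis=0).round(4).tolist())
m=(u>285)&(u<360)&(v>205)&(v<265)&(abs(z-.045)<.004)&(P[...,0]<.6)&(f[...,0]>f[...,2]+40);rect(m,'blk_s')
m=(u>180)&(u<285)&(v>135)&(v<190)&(abs(z-.1)<.004);rect(m,'cab_s')
m=(u>222)&(u<252)&(v>155)&(v<175)&(z>.1025);rect(m,'ring_s')
E
```

```text
block 751 [ 487.5 -257.4] [119.9  52.5] 83.6 zmed 0.0446
cab 6136 [564.4  89.6] [227.2 186.9] 85.8 zmed 0.0996
[328.38709677 196.79032258]
head 62 [ 491.  -223.9] [33.6 10. ] 80.8 zmed 0.0865
[[0.4853, -0.2401, 0.0658], [0.4892, -0.2229, 0.0865], [0.4967, -0.2076, 0.0921]]
[354.34482759 199.24137931]
head 58 [ 427.4 -176.9] [ 22.8 282.2] 26.1 zmed 0.0863
[[0.4773, -0.3063, 0.066], [0.4823, -0.2874, 0.0863], [0.4881, -0.2732, 0.0917]]
ring 193 [444.3   3.7] [199.9  76.7] 12.4 zmed 0.1041
yel 81 [434.2 -10.5] [180.3  24.5] 21.7 zmed 0.1033
sq 255 [ 479.8 -292.7] [36.2 10.7] 78.2 zmed 0.0729
[[0.4749, -0.3095, 0.0527], [0.4778, -0.2948, 0.0729], [0.4838, -0.2764, 0.09]]
rd 188 [ 210.9 -404.4] [677.1  30.6] 32.8 zmed 0.0732
[[0.4823, -0.2427, 0.0516], [0.4854, -0.2287, 0.0732], [0.4904, -0.2095, 0.0912]]
blk_s 701 [ 485.3 -258.6] [121.4  54.6] 83.7 zmed 0.0454
cab_s 2025 [560.6  89. ] [230.5 187. ] 85.8 zmed 0.1008
ring_s 84 [503.8  17.6] [34.3 36. ] 45.3 zmed 0.1052
```

View pics/crop1.png

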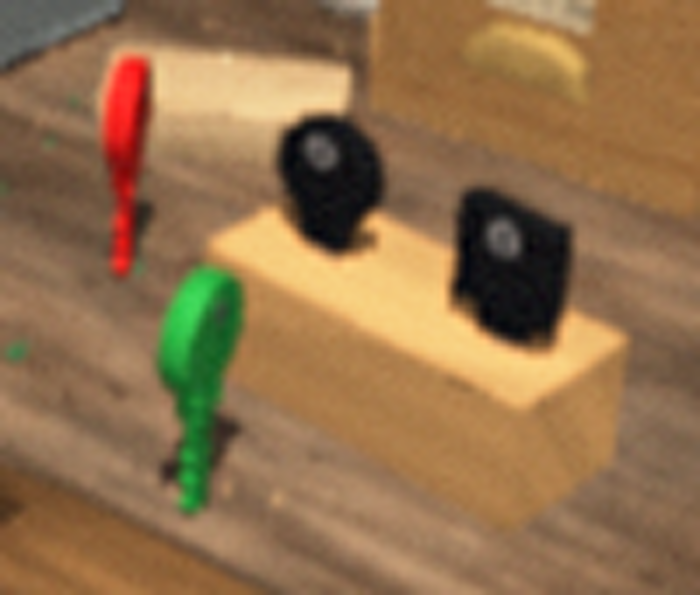

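View pics/crop2.png

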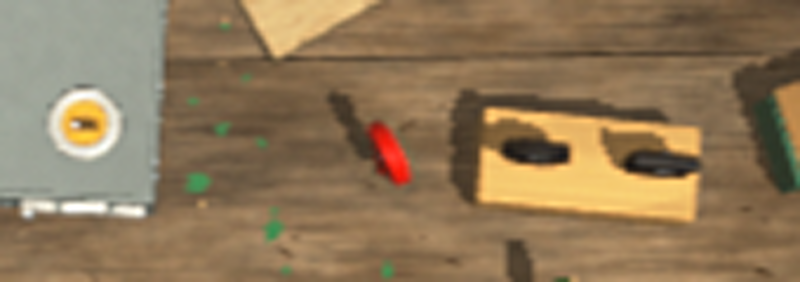

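Crop 1 confirms the choice: the square black head is at (512,265) and the round one at (330,180), both in the block, with the red and green decoys standing free. Crop 2 shows the ring at (85,123), its slit running left to right (along y).

Square key is at about (0.4827, -0.2918), yaw -6.4°. The keyway is at about (0.504, 0.018), yaw -4.2°. Sizes and heights agree with those given.

Emit:
drive_tool(plan=[0.04,-0.05,0,-10,0.08,-0.1,0,-20,0.12,-0.15,0,-30,0.16,-0.2,0,-40,0.2,-0.25,0,-50], fingers=0.045)

```text
time_s: 0.72
position: [0.4155, 0.2585, 0.2311]
tool_rot: [[-0.278, 0.961, -0.0], [0.961, 0.278, 0.0], [0.0, -0.0, -1.0]]
contact_force: [-0.1, 1.1, 0.0]
width: 0.0454
grasp_force: 0.0
```

```bash
python3 - <<'E'
from h import *
D=np.load('top.npz');S=np.load('scene.npz'); v,u=np.mgrid[:384,:512]
def ray(N,p,z):
    K,T=N['K'],N['T']; d=T[:3,:3]@np.array([(p[0]-K[0,2])/K[0,0],-(p[1]-K[1,2])/K[1,1],-1]); o=T[:3,3]; return (o+d*(z-o[2])/d[2]).round(4)
for N,(a,b) in((D,(233,191)),(S,(236,165))):
    f=N['f'].astype(int); r,g,bl=f[...,0],f[...,1],f[...,2]
    near=(abs(u-a)<16)&(abs(v-b)<14)
    # ring + brass: brighter/warmer than the grey-blue top
    m=near&((r>bl+10)|(r>190))
    n,l,st,ce=cv2.connectedComponentsWithStats(m.astype(np.uint8)); i=1+st[1:,4].argmax()
    c,_=cv2.findContours((l==i).astype(np.uint8),0,1); e=cv2.fitEllipse(c[0]); print(e,ray(N,e[0],.1055))
# tallness of red/green decoys
for N in(D,S):
    P=pts(N['d'],N['K'],N['T']);f=N['f'].astype(int);r,g,bl=f[...,0],f[...,1],f[...,2]
    for n_,m in(('red',(r>170)&(g<60)),('green',(g>110)&(r<60))):
        q=P[m]; q=q[(q[:,2]>.03)&(q[:,2]<.15)&(q[:,1]<0)&(q[:,0]<.6)]; 
        if len(q): print(n_,np.percentile(q,[3,50,97],axis=0).round(3).tolist())
E
```

```text
((232.5237274169922, 190.87942504882812), (14.711950302124023, 15.36707878112793), 95.65767669677734) [0.5059 0.0179 0.1055]
((235.80430603027344, 164.76657104492188), (7.409176826477051, 14.029393196105957), 87.58177185058594) [0.5034 0.018  0.1055]
red [[0.477, -0.154, 0.069], [0.49, -0.146, 0.079], [0.504, -0.139, 0.083]]
green [[0.389, -0.243, 0.072], [0.406, -0.238, 0.079], [0.416, -0.235, 0.083]]
red [[0.474, -0.156, 0.049], [0.479, -0.151, 0.073], [0.492, -0.146, 0.083]]
green [[0.384, -0.407, 0.034], [0.392, -0.244, 0.071], [0.481, -0.239, 0.082]]
```

Emit:
drive_tool(plan=[0.01,-0.06,0,-5,0.02,-0.12,0,-9,0.03,-0.18,0,-14,0.04,-0.24,0,-18,0.05,-0.3,0,-22.5])

```text
time_s: 1.35
position: [0.4646, -0.0414, 0.2311]
tool_rot: [[0.107, 0.994, 0.0], [0.994, -0.107, 0.001], [0.001, -0.0, -1.0]]
contact_force: [1.0, 1.4, 0.5]
width: 0.0453
grasp_force: 0.0
```

Emit:
drive_tool(plan=[0.004,-0.06,0,0,0.008,-0.12,0,0,0.012,-0.18,0,0,0.017,-0.249,0,0,0.017,-0.249,0,0])

```text
time_s: 1.98
position: [0.4789, -0.2953, 0.2308]
tool_rot: [[0.115, 0.993, -0.003], [0.993, -0.115, -0.004], [-0.005, -0.002, -1.0]]
contact_force: [-0.3, -0.5, -0.4]
width: 0.0451
grasp_force: 0.0
```

Emit:
drive_tool(plan=[0,0,0,0,0,0,-0.06,0,0,0,-0.06,0])

```text
time_s: 2.35
position: [0.479, -0.2829, 0.1665]
tool_rot: [[0.102, 0.995, -0.01], [0.995, -0.102, 0.008], [0.007, -0.011, -1.0]]
contact_force: [-0.4, 0.9, 0.7]
width: 0.0453
grasp_force: 0.0
```

Emit:
drive_tool(plan=[0,0,0,0,0,0,0,0,0,0,0,0,0,0,0,0])

```text
time_s: 2.85
position: [0.4823, -0.2891, 0.1722]
tool_rot: [[0.105, 0.994, 0.002], [0.994, -0.105, -0.001], [-0.001, 0.002, -1.0]]
contact_force: [0.9, -0.5, 0.4]
width: 0.0446
grasp_force: 0.0
```

```bash
python3 - <<'E'
from h import *
o=readout.get_obs();print({k:np.round(o[k],4).tolist() for k in('position','tool_rot','joint_positions','qvel')})
f,d,K,T=cam('top')
cv2.imwrite('pics/t2.png',cv2.resize(f[130:250,260:400,::-1],(700,600),interpolation=cv2.INTER_CUBIC))
f,d,K,T=cam('scene')
cv2.imwrite('pics/s2.png',cv2.resize(f[150:270,265:405,::-1],(700,600),interpolation=cv2.INTER_CUBIC))
E
```

```text
{'position': [0.4823, -0.2891, 0.1722], 'tool_rot': [[0.105, 0.9945, 0.0016], [0.9945, -0.105, -0.0007], [-0.0006, 0.0017, -1.0]], 'joint_positions': [-0.007, 0.4375, 0.7206, 1.5936, -0.3024, 1.2233, 0.665], 'qvel': [0.002, 0.0069, -0.0026, 0.0083, -0.001, -0.0016, -0.0003]}
```

View pics/s2.png

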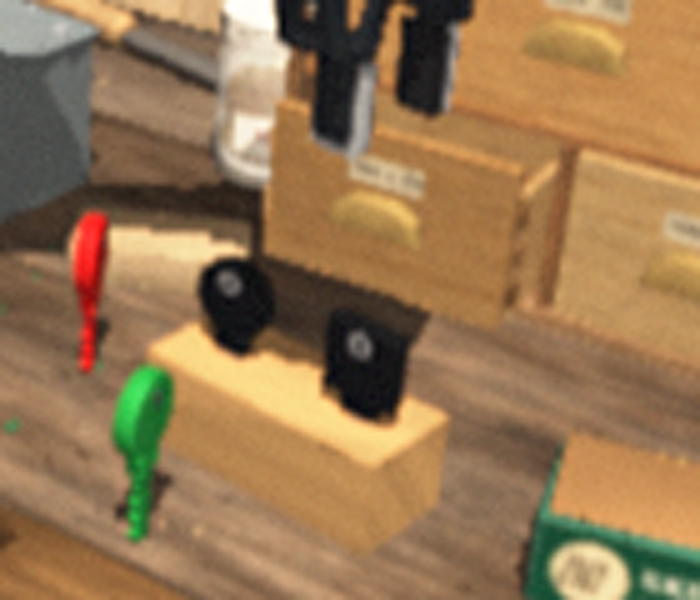

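The fingers at (340,130) and (425,100) line up above the square head at (365,365). Descending.

Emit:
drive_tool(plan=[0,-0.002,-0.03,-0.3,0,-0.002,-0.06,-0.3,0,-0.002,-0.09,-0.3,0,-0.002,-0.117,-0.3,0,-0.002,-0.117,-0.3])

```text
time_s: 3.58
position: [0.4801, -0.2895, 0.0523]
tool_rot: [[0.11, 0.994, -0.005], [0.994, -0.11, 0.003], [0.002, -0.005, -1.0]]
contact_force: [-0.2, 0.5, 0.5]
width: 0.045
grasp_force: 0.0
```

Emit:
drive_tool(plan=[0,0,0,0,0,0,0,0,0,0,0,0])

```text
time_s: 3.95
position: [0.4825, -0.2912, 0.0554]
tool_rot: [[0.11, 0.994, 0.002], [0.994, -0.11, -0.001], [-0.001, 0.002, -1.0]]
contact_force: [0.6, 0.0, -0.5]
width: 0.0447
grasp_force: 0.0
```

Emit:
drive_tool(plan=[0,0,0,0,0,0,0,0,0,0,0,0,0,0,0,0,0,0,0,0], fingers=0.0, newtons=20)

```text
time_s: 4.58
position: [0.483, -0.2908, 0.0547]
tool_rot: [[0.11, 0.994, 0.002], [0.994, -0.11, -0.001], [-0.0, 0.002, -1.0]]
contact_force: [3.9, -0.0, -0.0]
width: 0.0095
grasp_force: 21.8
```

Emit:
drive_tool(plan=[0.0005,0,0,0,0.0005,0,0,0,0.0005,0,0,0], newtons=100)

```text
time_s: 4.95
position: [0.4829, -0.2908, 0.0546]
tool_rot: [[0.11, 0.994, 0.001], [0.994, -0.11, -0.0], [-0.0, 0.001, -1.0]]
contact_force: [4.8, 0.3, 2.4]
width: 0.0087
grasp_force: 97.7
```

Emit:
drive_tool(plan=[0.0005,0,0.012,0,0.0005,0,0.025,0,0.0005,0,0.04,0,0.0005,0,0.055,0,0.0005,0,0.065,0])

```text
time_s: 5.58
position: [0.4817, -0.2913, 0.1204]
tool_rot: [[0.111, 0.994, -0.001], [0.994, -0.111, -0.0], [-0.0, -0.001, -1.0]]
contact_force: [-0.0, 0.3, -0.1]
width: 0.0088
grasp_force: 99.0
```

Emit:
drive_tool(plan=[0,0,0.03,0,0,0,0.06,0,0,0,0.06,0,0,0,0.06,0])

```text
time_s: 6.08
position: [0.4819, -0.2903, 0.1786]
tool_rot: [[0.111, 0.994, -0.002], [0.994, -0.111, 0.001], [0.001, -0.002, -1.0]]
contact_force: [0.8, 0.3, -0.9]
width: 0.0086
grasp_force: 99.0
```

Emit:
drive_tool(plan=[0.004,0.055,0.005,0.5,0.008,0.11,0.01,1,0.012,0.165,0.01,1.5,0.016,0.22,0.01,2,0.02,0.27,0.01,2])

```text
time_s: 6.7
position: [0.5014, -0.0183, 0.1878]
tool_rot: [[0.074, 0.997, -0.003], [0.997, -0.074, 0.0], [-0.0, -0.003, -1.0]]
contact_force: [0.7, 0.2, -0.3]
width: 0.0089
grasp_force: 99.0
```

Emit:
drive_tool(plan=[0.003,0.02,0,0,0.003,0.038,0,0,0.003,0.038,0,0,0.003,0.038,0,0,0.003,0.038,0,0])

```text
time_s: 7.32
position: [0.5055, 0.0157, 0.1891]
tool_rot: [[0.078, 0.997, -0.001], [0.997, -0.078, -0.001], [-0.001, -0.001, -1.0]]
contact_force: [-0.4, -0.3, 0.3]
width: 0.0088
grasp_force: 99.0
```

Emit:
drive_tool(plan=[0,0,0,0,0,0,0,0,0,0,0,0])

```text
time_s: 7.7
position: [0.5059, 0.0171, 0.1893]
tool_rot: [[0.076, 0.997, 0.0], [0.997, -0.076, 0.0], [0.0, 0.0, -1.0]]
contact_force: [-0.3, -0.2, -1.0]
width: 0.0088
grasp_force: 99.0
```

```bash
python3 - <<'E'
from h import *
o=readout.get_obs();print({k:np.round(o[k],4).tolist() for k in('position','tool_rot','joint_positions')})
f,d,K,T=cam('scene'); np.savez('scene3.npz',f=f,d=d,K=K,T=T)
cv2.imwrite('pics/s3.png',cv2.resize(f[105:185,190:290,::-1],(750,600),interpolation=cv2.INTER_CUBIC))
P=pts(d,K,T); v,u=np.mgrid[:384,:512]; fi=f.astype(int)
m=(u>190)&(u<290)&(v>105)&(v<185)&(P[...,2]>.105)&(P[...,0]<.56)&(P[...,2]<.185)&(P[...,1]>-.02)&(P[...,1]<.06)
zz=P[m]
for a in np.arange(.105,.185,.008):
    q=zz[(zz[:,2]>=a)&(zz[:,2]<a+.008)]
    if len(q): print(a.round(3),len(q),np.percentile(q[:,:2],[5,50,95],axis=0).round(4).tolist())
E
```

```text
{'position': [0.5059, 0.0171, 0.1893], 'tool_rot': [[0.0758, 0.9971, 0.0001], [0.9971, -0.0758, 0.0], [0.0, 0.0001, -1.0]], 'joint_positions': [-0.5783, 0.2808, 0.6358, 1.7163, -0.1773, 1.2025, 0.027]}
0.105 47 [[0.4878, 0.0014], [0.5069, 0.0202], [0.5195, 0.0321]]
0.145 12 [[0.5017, 0.0098], [0.5029, 0.0135], [0.505, 0.021]]
0.153 10 [[0.5014, 0.01], [0.5026, 0.0134], [0.5057, 0.0199]]
0.161 11 [[0.4996, 0.0091], [0.5025, 0.0143], [0.5038, 0.0191]]
0.169 11 [[0.5007, 0.0109], [0.5027, 0.0135], [0.5046, 0.0206]]
0.177 13 [[0.5001, 0.0086], [0.5018, 0.014], [0.5063, 0.0211]]
```

View pics/s3.png

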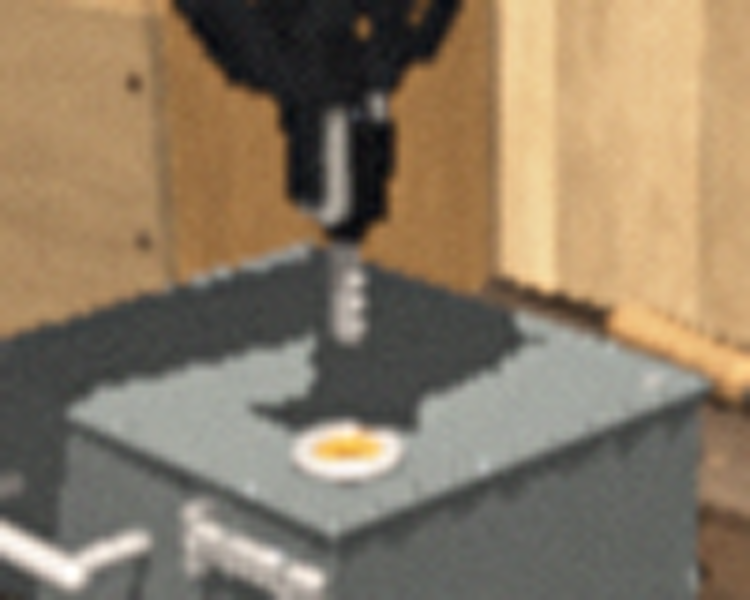

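Blade at (347,300) hangs almost straight above the ring at (348,450). I'll check the sideways offset to sub-pixel.

```bash
python3 - <<'E'
from h import *
N=np.load('scene3.npz');f,d,K,T=N['f'].astype(int),N['d'],N['K'],N['T'];P=pts(d,K,T); v,u=np.mgrid[:384,:512]
e=np.array([T[0,0],T[1,0]]);e/=np.linalg.norm(e); dep=-np.array([T[0,2],T[1,2]]);dep/=np.linalg.norm(dep)
o=T[:3,3]
def lat(uc,vc,base):  # lateral coordinate where ray reaches horizontal depth of base
    r=T[:3,:3]@np.array([(uc-K[0,2])/K[0,0],-(vc-K[1,2])/K[1,1],-1]); t=(dep@(base-o[:2]))/(dep@r[:2]); p=o+r*t; return (e@p[:2]).round(5),p[2].round(4)
b=(abs(u-236)<6)&(v>=138)&(v<152)&(P[...,2]>.135)&(P[...,0]<.53)
for r in range(138,152):
    c=u[r][b[r]]
    if len(c): print(r,c.min(),c.max(),lat((c.min()+c.max())/2,r,np.array([.5045,.0165])))
m=(abs(u-236)<12)&(abs(v-165)<8)&(((f[...,0]>f[...,2]+10))|(f[...,0]>190))
c,_=cv2.findContours(m.astype(np.uint8),0,1);c=max(c,key=len);el=cv2.fitEllipse(c);print(el)
print('ring',lat(*el[0],np.array([.5045,.018])),'tcp',e@[.5059,.0171],'e',e,'depth blade',np.median(P[b]@np.r_[dep,0]), 'tcp dep',dep@[.5059,.0171],'ring dep',dep@[.5046,.018])
E
```

```text
138 234 237 (np.float64(0.32503), np.float64(0.1773))
139 234 237 (np.float64(0.32495), np.float64(0.1748))
140 235 237 (np.float64(0.3261), np.float64(0.1721))
141 235 237 (np.float64(0.32601), np.float64(0.1695))
142 234 237 (np.float64(0.32468), np.float64(0.1669))
143 235 237 (np.float64(0.32583), np.float64(0.1643))
144 235 237 (np.float64(0.32575), np.float64(0.1617))
145 234 237 (np.float64(0.32441), np.float64(0.1591))
146 235 238 (np.float64(0.32682), np.float64(0.1564))
147 235 237 (np.float64(0.32548), np.float64(0.1538))
148 234 238 (np.float64(0.3254), np.float64(0.1511))
149 235 238 (np.float64(0.32656), np.float64(0.1485))
150 235 237 (np.float64(0.32522), np.float64(0.1458))
((235.85061645507812, 164.65467834472656), (7.559591293334961, 14.42978286743164), 88.48711395263672)
ring (np.float64(0.32345), np.float64(0.1055)) tcp 0.3257074523107266 e [ 0.66894272 -0.74331396] depth blade 0.38103446654680034 tcp dep 0.3856468197617023 ring dep 0.38529120356849517
```

Emit:
drive_tool(plan=[-0.0013,0.0015,-0.015,0,-0.0013,0.0015,-0.033,0,-0.0013,0.0015,-0.033,0,-0.0013,0.0015,-0.033,0,-0.0013,0.0015,-0.033,0])

```text
time_s: 8.38
position: [0.5051, 0.0187, 0.1569]
tool_rot: [[0.076, 0.997, 0.001], [0.997, -0.076, 0.0], [0.0, 0.001, -1.0]]
contact_force: [-0.4, -0.9, -0.1]
width: 0.0089
grasp_force: 99.0
```

Emit:
drive_tool(plan=[0,0,-0.002,0,0,0,-0.004,0,0,0,-0.006,0,0,0,-0.008,0,0,0,-0.008,0])

```text
time_s: 9.0
position: [0.5051, 0.0187, 0.1485]
tool_rot: [[0.076, 0.997, 0.001], [0.997, -0.076, -0.0], [-0.0, 0.001, -1.0]]
contact_force: [0.0, -0.3, 0.1]
width: 0.0088
grasp_force: 99.3
```

Emit:
drive_tool(plan=[0,0,-0.001,0,0,0,-0.002,0,0,0,-0.003,0,0,0,-0.003,0])

```text
time_s: 9.5
position: [0.5056, 0.0187, 0.1456]
tool_rot: [[0.076, 0.997, 0.002], [0.997, -0.076, -0.0], [-0.0, 0.002, -1.0]]
contact_force: [4.3, -1.0, 0.6]
width: 0.0086
grasp_force: 99.0
```

Emit:
drive_tool(plan=[0.001,0,0,0,0.001,0,-0.001,0,0.001,0,-0.002,0,0.001,0,-0.003,0,0.001,0,-0.003,0])

```text
time_s: 10.12
position: [0.5058, 0.0192, 0.1423]
tool_rot: [[0.075, 0.997, 0.001], [0.997, -0.075, 0.0], [0.0, 0.001, -1.0]]
contact_force: [3.4, 1.4, 0.9]
width: 0.0088
grasp_force: 99.2
```

Emit:
drive_tool(plan=[0.001,0.0003,0,0,0.001,0.0003,-0.002,0,0.001,0.0003,-0.004,0,0.001,0.0003,-0.006,0,0.001,0.0003,-0.006,0])

```text
time_s: 10.75
position: [0.506, 0.0192, 0.1357]
tool_rot: [[0.076, 0.997, -0.001], [0.997, -0.076, 0.0], [-0.0, -0.001, -1.0]]
contact_force: [2.2, 2.1, -1.2]
width: 0.0085
grasp_force: 99.2
```

Emit:
drive_tool(plan=[0.001,0.0005,-0.002,0,0.001,0.0005,-0.004,0,0.001,0.0005,-0.006,0,0.001,0.0005,-0.008,0,0.001,0.0005,-0.008,0])

```text
time_s: 11.38
position: [0.507, 0.0193, 0.1278]
tool_rot: [[0.076, 0.997, -0.001], [0.997, -0.076, -0.0], [-0.001, -0.001, -1.0]]
contact_force: [-0.6, -0.5, -1.4]
width: 0.009
grasp_force: 99.1
```

Emit:
drive_tool(plan=[0,0.0005,-0.002,0,0,0.0005,-0.004,0,0,0.0005,-0.006,0,0,0.0005,-0.008,0,0,0.0005,-0.008,0])

```text
time_s: 12.0
position: [0.5075, 0.0195, 0.12]
tool_rot: [[0.076, 0.997, -0.0], [0.997, -0.076, -0.001], [-0.001, 0.0, -1.0]]
contact_force: [-0.4, -1.2, 0.0]
width: 0.0092
grasp_force: 99.0
```

```bash
python3 - <<'E'
from h import *
f,d,K,T=cam('scene')
cv2.imwrite('pics/s4.png',cv2.resize(f[115:185,195:285,::-1],(770,600),interpolation=cv2.INTER_CUBIC))
E
```

```text
(no output)
```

View pics/s4.png

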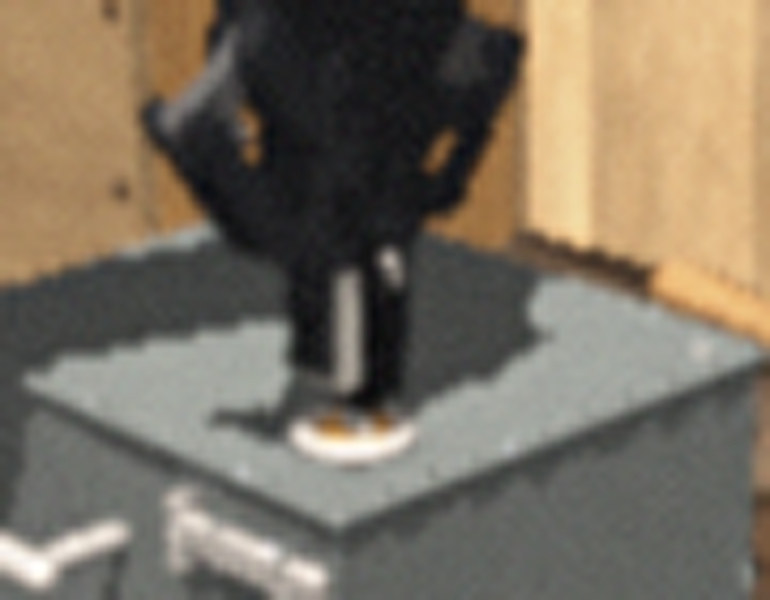

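The blade enters the brass plug at (352,418), with a gap of about 6 mm left. Pushing on.

Emit:
drive_tool(plan=[0,0,-0.002,0,0,0,-0.004,0,0,0,-0.006,0,0,0,-0.007,0,0,0,-0.007,0])

```text
time_s: 12.68
position: [0.5076, 0.02, 0.1135]
tool_rot: [[0.076, 0.997, 0.0], [0.997, -0.076, -0.0], [0.0, 0.0, -1.0]]
contact_force: [-1.2, -0.7, 3.6]
width: 0.0084
grasp_force: 99.8
```

Emit:
drive_tool(plan=[0,0.0003,-0.001,0,0,0.0003,-0.002,0,0,0.0003,-0.002,0])

```text
time_s: 13.05
position: [0.5077, 0.02, 0.1133]
tool_rot: [[0.076, 0.997, 0.0], [0.997, -0.076, 0.001], [0.001, 0.0, -1.0]]
contact_force: [-5.3, -1.4, 15.7]
width: 0.009
grasp_force: 101.7
```

Emit:
drive_tool(plan=[-0.0005,0,-0.001,3,-0.0005,0,-0.0015,-3,-0.0005,0,-0.0015,0,-0.0005,0,-0.0015,0])

```text
time_s: 13.55
position: [0.5079, 0.02, 0.1132]
tool_rot: [[0.075, 0.997, 0.002], [0.997, -0.075, 0.001], [0.002, 0.002, -1.0]]
contact_force: [-6.8, -0.9, 22.6]
width: 0.0084
grasp_force: 102.8
```

Emit:
drive_tool(plan=[-0.0005,0,0.001,-5,-0.0005,0,0.001,-12,-0.0005,0,0.001,-19,-0.0005,0,0.001,-26,-0.0005,0,0.001,-26])

```text
time_s: 14.18
position: [0.5082, 0.02, 0.1133]
tool_rot: [[0.506, 0.863, 0.003], [0.863, -0.506, 0.0], [0.002, 0.003, -1.0]]
contact_force: [-3.4, -1.1, 15.7]
width: 0.0091
grasp_force: 101.7
```

Emit:
drive_tool(plan=[0,0,0,-7,0,0,0,-14,0,0,0,-21,0,0,0,-28,0,0,0,-35])

```text
time_s: 14.8
position: [0.5087, 0.0196, 0.1133]
tool_rot: [[0.91, 0.414, 0.005], [0.414, -0.91, -0.0], [0.004, 0.002, -1.0]]
contact_force: [-1.9, -2.9, 15.0]
width: 0.0086
grasp_force: 101.3
```

```bash
python3 -c "
from h import *
o=readout.get_obs();print({k:np.round(o[k],4).tolist() for k in('position','tool_rot','joint_positions','contact_force','ft_torque','grasp_force')})"
```

```text
{'position': [0.5087, 0.0196, 0.1133], 'tool_rot': [[0.9103, 0.4138, 0.0046], [0.4138, -0.9103, -0.0002], [0.0041, 0.0021, -1.0]], 'joint_positions': [-0.7236, 0.4215, 0.8522, 1.822, -0.3617, 1.0568, -0.8787], 'contact_force': [-1.9171, -2.9406, 15.0447], 'ft_torque': [-0.4261, 0.6243, 0.0781], 'grasp_force': 101.3182}
```

Emit:
drive_tool(plan=[0,0,0,-8,0,0,0,-16,0,0,0,-24,0,0,0,-32,0,0,0,-39])

```text
time_s: 15.42
position: [0.5089, 0.0185, 0.1133]
tool_rot: [[0.968, -0.252, 0.005], [-0.252, -0.968, -0.002], [0.006, 0.001, -1.0]]
contact_force: [-1.2, -3.3, 14.6]
width: 0.0089
grasp_force: 101.2
```

Emit:
drive_tool(plan=[0,0,0,0,0,0,0,0,0,0,0,0])

```text
time_s: 15.8
position: [0.509, 0.0184, 0.1133]
tool_rot: [[0.969, -0.248, 0.005], [-0.248, -0.969, -0.002], [0.006, 0.001, -1.0]]
contact_force: [-1.4, -2.5, 14.1]
width: 0.0084
grasp_force: 101.6
```

```bash
python3 -c "
from h import *
o=readout.get_obs();print({k:np.round(o[k],4).tolist() for k in('position','tool_rot','joint_positions','contact_force','ft_torque','grasp_force')})
f,d,K,T=cam('scene')
cv2.imwrite('pics/s5.png',cv2.resize(f[115:205,180:285,::-1],(700,600),interpolation=cv2.INTER_CUBIC))"
```

```text
{'position': [0.509, 0.0184, 0.1133], 'tool_rot': [[0.9688, -0.2479, 0.0053], [-0.2479, -0.9688, -0.002], [0.0056, 0.0007, -1.0]], 'joint_positions': [-0.8287, 0.4828, 1.0205, 1.825, -0.4612, 1.0898, -1.4614], 'contact_force': [-1.3576, -2.4936, 14.0992], 'ft_torque': [-0.6748, 0.5099, 0.0737], 'grasp_force': 101.5554}
```

View pics/s5.png

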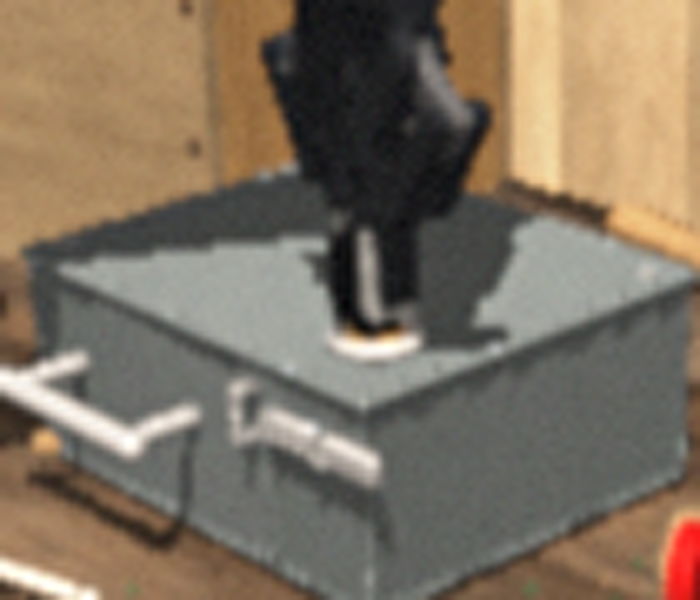

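Shoulder is down in the ring at (375,335), and the bolt bar at (310,440) reads as a solid piece, so I can't judge it from this. I'll turn slightly further and see whether the torque rises against the stop.

Emit:
drive_tool(plan=[0,0,0,-1.5,0,0,0,-3,0,0,0,-3,0,0,0,-3])

```text
time_s: 16.35
position: [0.5089, 0.0184, 0.1133]
tool_rot: [[0.955, -0.298, 0.005], [-0.298, -0.955, -0.002], [0.006, 0.001, -1.0]]
contact_force: [-1.9, -2.8, 15.9]
width: 0.0086
grasp_force: 101.4
```

```bash
python3 -c "
from h import *
o=readout.get_obs();print({k:np.round(o[k],4).tolist() for k in('position','tool_rot','contact_force','ft_torque')})
P=[]
g=lambda f:f[170:190,210:245].astype(int)
S=np.load('scene3.npz')['f']; f=cam('scene')[0]
a=np.hstack([S[165:205,200:260],f[165:205,200:260]])[:,:,::-1]
cv2.imwrite('pics/s6.png',cv2.resize(a,(800,267),interpolation=cv2.INTER_CUBIC))"
```

```text
{'position': [0.5089, 0.0184, 0.1133], 'tool_rot': [[0.9546, -0.2979, 0.0051], [-0.2978, -0.9546, -0.0022], [0.0055, 0.0006, -1.0]], 'contact_force': [-1.9009, -2.841, 15.9145], 'ft_torque': [-0.6454, 0.4917, 0.2408]}
```

View pics/s6.png

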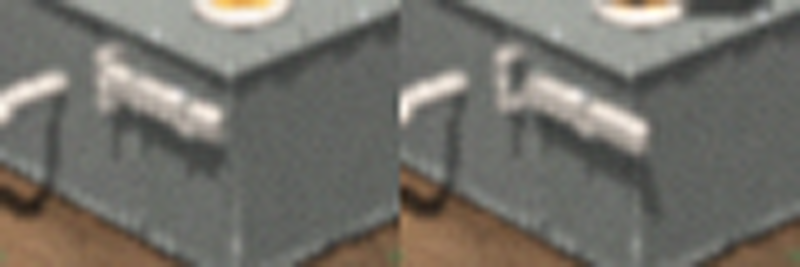

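The bolt's right end has moved from 222 to 248 (26 px in this crop, roughly 14 mm). The torque rose from 0.07 to 0.24 N m, so the key is held hard against the stop. Handing in.

```bash
python3 -c "
from bench import bot
print(bot.close_job())"
```

```text
the job is handed in; nothing more can be done
None
```

I handed the job in with the gripper holding the square key fully home and turned against its stop, and the bolt drawn about 14 mm by the camera (hand-in returned no verdict); I never moved to touch the round key, screwdriver, pencil or offcut.

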